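# File a glaze test tile in the sample rack

## Robot

A 6-joint arm with a two-finger parallel gripper is mounted at the origin on the work surface; the furniture and walls round the work are solid. World frame = base frame: x ahead of the robot, y to its left, z up, the work surface at z = 0. Lengths are in m, angles in degrees, forces in N, time in s.
With the tool pointing down it reaches from about 0.3 to 0.75 m from the base axis. Payload 8.5 kg.
Tool frame: the origin (TCP) lies midway between the tips of the shut fingers; the grasp point (between the pads) lies 19 mm behind it (env.hold_point_z is the distance from the TCP to the grasp point, in m); z points along the fingers, y is the line along which they close (so a half turn about z gives the same grasp; the last joint's range is limited). The gripper opens to 85 mm and grips with 20 to 120 N. Pads are 22 mm wide; open, the fingers measure 114 mm over their backs; the gripper's body (76 mm by 85 mm) begins 54 mm behind the grasp point. The pads swing forward as they close: fully open they stand 13 mm farther back than shut.
Start: joints at [-82.294, 21.807, 74.336, -0, 83.858, -12.336], TCP at [0.188, -0.517, 0.231] pointing down, gripper open.
Joint ranges: [-178.18, 178.18], [-50.72, 133.34], [12.68, 142.11], [-81.47, 261.47], [9.98, 163.14], [-165.26, 165.26]. Speed limits (degrees/s): [136.94, 136.94, 180, 180, 180, 180].

## Interface

Orientations are given as a 3x3 rotation matrix whose columns are the frame's x, y, z axes.
In Python, from rig import observe, get_image, camera_info, env gives the robot as it stands.
- The arm moves only by the tool drive_tool, never from a script. Its arguments are lists of equal length, an entry for each row: "offset": the shift along the tool's x, y, z in units of 40 mm (1.0 is 40 mm), a list of three; "turn": the turn, a rotation vector about the tool's x, y, z in units of 6 degrees (1.0 is 6 degrees), a list of three; "hand": the opening, from 0 (shut) to 1 (fully open). A call has exactly 10 rows; each row shifts and turns the commanded pose from where the row before left it, along the tool's axes as they then stand; what a row does not reach is not made up. A row lasts 1/8 s, in which the tool goes at most 62.5 mm and 10.7 degrees, less where a joint would pass 70% of its speed; a pose out of reach is approached as far as the arm can. A call is refused whole if a number of a shift passes 1 or a number of a turn 1, either way. A call with a gripper value outside its range is refused whole. The fingers move at their own pace and stop on an object; "newtons" is the grip in N (left out, the last holds). Time passes only in rows, so rows that do not move let the fingers close, or fill a call up. It gives the time, the measured TCP pose, the force, the opening and the grip force at its end, in the units of the state.
- observe(): the state, without advancing time (a new reading comes with each control period).
- get_image(name): name is "scene" or "top" or "wrist"; returns the picture (480x640x3 uint8, blue, green, red); there is no depth.
- camera_info(name): a dict with "fx", "fy", "cx", "cy" (pixels), "world_to_cam" (4x4, takes a point from world to camera coordinates). Camera axes: x right, y down, z forward; pixel columns grow to the right and rows downward; lengths in m; the calibration is good to about 2 mm. A picture is of the moment at which its call begins: read the wrist's pose just before it. camera_info takes no time and is no camera call; for the wrist camera it gives the pose at the moment of the call.
- env.close_job(): hands the job in; it is judged then, once.
The state is a dict: "time_s": time; "q": joint angles; "qvel": joint speeds; "joint_efforts": joint torques, N m; "position": TCP position; "tool_rot": TCP orientation; "ft_force": force on the tool from outside, world axes, zero at the start; "wrist_torque": the same for the moment, N m; "grip_width": finger opening in m; "gripper_force": force on a finger pad.
Only numpy, scipy, OpenCV 4.12 (cv2) and the standard library are available. Lean on these libraries where they do the work, as an engineer would, in place of code of your own. Each camera call takes 0.05 s, during which the arm holds its last target. There are 200 camera calls.

## Task

File the glaze test tile that waits upright in the grooved wooden stand: stand it on its short edge in the sloping sample rack, next to the two tiles already leaning there. Lower it in at their lean instead of letting it topple onto them, let go, then push the sliding end stop down the slope until all three tiles are snug between the end wall and the stop. Leave everything else where it is.

Things in the scene. Friction and masses are not known exactly. Their poses are not given: they have to be found in the camera images.
- tile: Glaze test tile to file: flat, 72 x 48 x 8.5 mm, 35 g; upright on a short edge in the stand's middle groove, its edges 10 and 82 mm above the table; lifts straight out. Origin: middle of one 72 x 48 face, 36 mm above the lower edge. Own x: along the 72 mm, up at the start; y: along the 48 mm (the groove); z: through the thickness, from the origin's face. Best pinched across the 48 mm, upper half.
- stand: Wooden stand, fixed: 66 mm (own x) x 92 mm (own y) x 26 mm high, with three open grooves along its own x, 11 mm wide, 16 mm deep and 28 mm apart; the tile stands in the middle one. Origin: centre of its underside; z up.
- rack: Plywood frame of the sample rack, screwed down: base 92 mm (own x) x 176 mm (own y, -105 to +71 mm), overall height about 155 mm. Origin on the table; z up. Own y points, level, in the uphill direction of the trough it carries; the end wall is at its -y end.
- trough: The rack's trough, sloping 30 degrees, fixed. Origin: on its floor, mid-foot of the end wall's inner face. Own y: uphill along the floor, away from the wall; z: square to the floor, leaning 30 degrees to the wall side (filed tiles stand along it); x: across, level. Floor y 0 to 150 mm, upper end open; wall 64 mm high (z); side lips 12 mm high, 56 mm apart: a tile fits with 4 mm each side.
- filed_a: Glaze test tile already filed, same size and frame as the one to file; on its short edge it leans on the end wall, own x along the trough's z, own z along the trough's y, filling y = 0 to 8.5 mm of the trough. Loose.
- filed_b: Second tile already filed, same size and frame; it leans on filed_a and fills y = 8.5 to 17 mm of the trough. Loose.
- stop (a joint): How far (m) the sliding end stop is pushed down the trough towards the wall: 0 fully open, at most 0.12. Its face is 125 mm minus this value from the wall, so it is snug on three tiles (25.5 mm) at about 0.0995. Starts between 0 and 0.05. It slides with about 3 N of friction and stays where it is left.
- stop_pad (a point): Centre of the outer (uphill) face of the wooden push pad on the stop's back: 45 mm above the trough floor (along trough z), 18 mm uphill of the stop's face. Pad 40 mm wide, 26 mm high. The steel stop plate is 52 mm wide, 6 mm thick, 63 mm high; its foot reaches 25 mm uphill of its face and is 9 mm high (17 mm at the edges).
Mind the look-alikes: they are no part of the job. Leave any blue or green look-alike of the tile alone.

How it is judged (in metres and radians):
On the way, in this order (a step that is already met when the one before it is completed fails the run):
1. the tile stands on its short edge in the rack, within 20 degrees of the trough's lean, let go (angle between the x axis of tile and the z axis of trough, either way round below 0.35 rad and z of tile in the frame of trough between 0.029 and 0.042 m and x of tile in the frame of trough between -0.012 and 0.012 m and y of tile in the frame of trough between -0.003 and 0.06 m and contact force between the fingers and tile below 0.05 N), for 0.2 s.
2. the stop is pushed snug: less than 3 mm of play left in the row (value of joint stop above 0.0965 m), for 0.2 s.
At the end, for the whole second after the job is handed in: All three tiles stand on their short edges on the trough floor between the end wall and the stop, in line with the trough (within 7 degrees of its lean, 8 degrees of twist, 9 mm across), at rest; the stop has been pushed until less than 3 mm of play is left in the row (joint over 0.0965) (angle between the x axis of each of filed_a, filed_b, tile and the z axis of trough, either way round below 0.12 rad and angle between the z axis of each of filed_a, filed_b, tile and the y axis of trough, either way round below 0.15 rad and z of filed_a in the frame of trough between 0.033 and 0.04 m and x of filed_a in the frame of trough between -0.009 and 0.009 m and y of filed_a in the frame of trough between -0.003 and 0.029 m and linear speed of each of filed_a, filed_b, tile below 0.02 m/s and z of filed_b in the frame of trough between 0.033 and 0.04 m and x of filed_b in the frame of trough between -0.009 and 0.009 m and y of filed_b in the frame of trough between -0.003 and 0.029 m and z of tile in the frame of trough between 0.033 and 0.04 m and x of tile in the frame of trough between -0.009 and 0.009 m and y of tile in the frame of trough between -0.003 and 0.029 m and value of joint stop above 0.0965 m and contact force between the fingers and tile below 0.05 N); the robot touches nothing.
It fails at once if the tile is let go in the rack more than 20 degrees off the lean of the row, so that it topples (contact force between the fingers and tile below 0.02 N and angle between the x axis of tile and the z axis of trough, either way round above 0.35 rad and distance between tile and trough below 0.13 m).
It fails at once if a bystander is moved more than 30 mm (distance of any of tape_brown, jar_cobalt, label_roll, screwdriver, marker_red, tape_mask from where it was at the start of the episode above 0.03 m).
It also fails if it takes over 48 s, if anything falls off the work surface, if the arm or the gripper's body presses on something with over 40 N, if the wrist force passes 120 N, or if a joint passes its speed limit or range.

## Working session

There is one attempt and no reset: what is moved stays moved. The work goes in short steps, Python scripts to look and compute and a tool call to move; the robot and the scene stay as the last step left them, time stands still between calls to the robot, and variables do not carry over. Pictures are saved under pics/ and viewed, at most 10 in all, crops included, and the job is handed in when it is done.

Besides the shell and the picture viewer there is one more tool, called after "Request:" as a command line: name --argument value ..., lists and objects as JSON in quotes. drive_tool: Moves the arm, as the interface text tells. Its arguments: {"type":"object","properties":{"offset":{"type":"array"},"turn":{"type":"array"},"hand":{"type":"array"},"newtons":{"type":"number"}},"required":["offset","turn","hand"]}

```bash
ls; mkdir -p pics; python3 - <<'E'
from rig import observe,get_image,camera_info,env
import cv2,numpy as np
for n in("scene","top"):
    cv2.imwrite(f"pics/{n}0.png",get_image(n)); c=camera_info(n); print(n,c["fx"],c["cx"],c["cy"],np.round(c["world_to_cam"],4).tolist())
print(observe()["time_s"],env.hold_point_z)
E
```

```text
pics
scene 472.3373727959804 320.4525102149537 230.86980128973568 [[-0.7628, -0.6462, -0.0239, 0.3841], [-0.3656, 0.4615, -0.8083, 0.2094], [0.5334, -0.6078, -0.5883, 0.8519], [0.0, 0.0, 0.0, 1.0]]
top 478.74781102722864 318.33305826323067 242.6020216462438 [[0.0128, -0.9998, 0.0164, 0.0588], [-0.9945, -0.0144, -0.1039, 0.4531], [0.1041, -0.0149, -0.9945, 1.0347], [0.0, 0.0, 0.0, 1.0]]
0.1 0.0187
```

View pics/scene0.png

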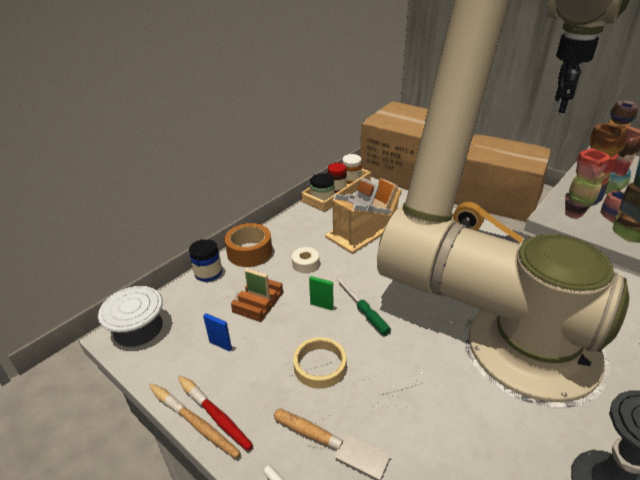

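View pics/top0.png

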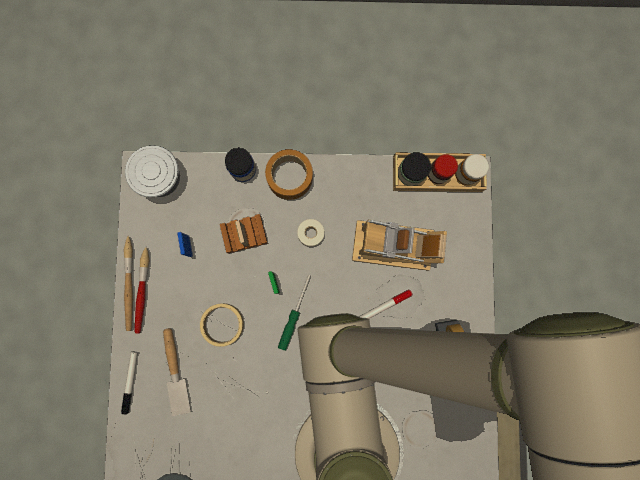

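The scene view shows the stand with its tile at (258,292) and the rack at (365,215). In the top view the stand is at (244,233), the rack at (400,245). I'll enlarge both.

```bash
python3 - <<'E'
import cv2,numpy as np
t=cv2.imread("pics/top0.png");s=cv2.imread("pics/scene0.png")
f=lambda im,x,y,w,h,k:cv2.resize(im[y:y+h,x:x+w],None,fx=k,fy=k,interpolation=cv2.INTER_CUBIC)
a=np.hstack([f(t,210,200,66,60,6),f(t,346,210,66,60,6)])  # x: 210.., 346..
a=f(t,346,212,108,62,7)          # 756x434
cv2.imwrite("pics/c1.png",a)
b=np.hstack([f(t,212,202,64,60,6),f(s,225,262,66,60,6)])
cv2.imwrite("pics/c2.png",b)
cv2.imwrite("pics/c3.png",f(s,320,165,90,85,7))
E
```

```text
(no output)
```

View pics/c1.png

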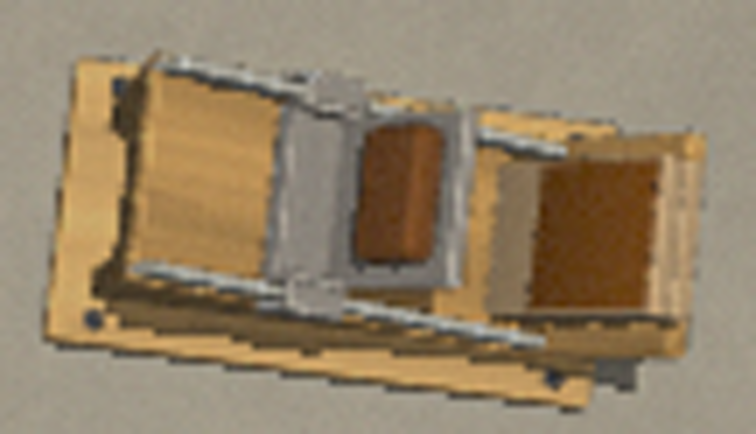

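View pics/c2.png

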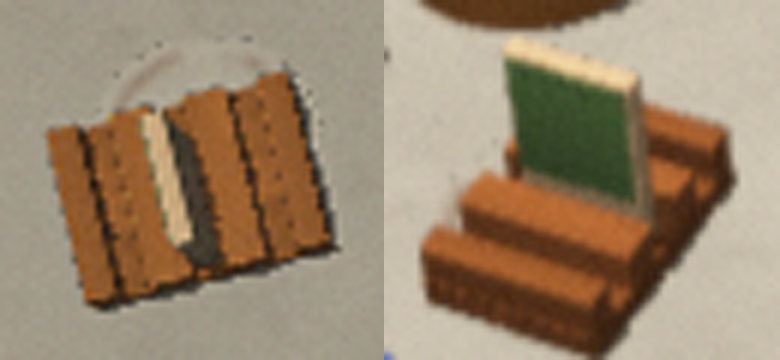

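View pics/c3.png

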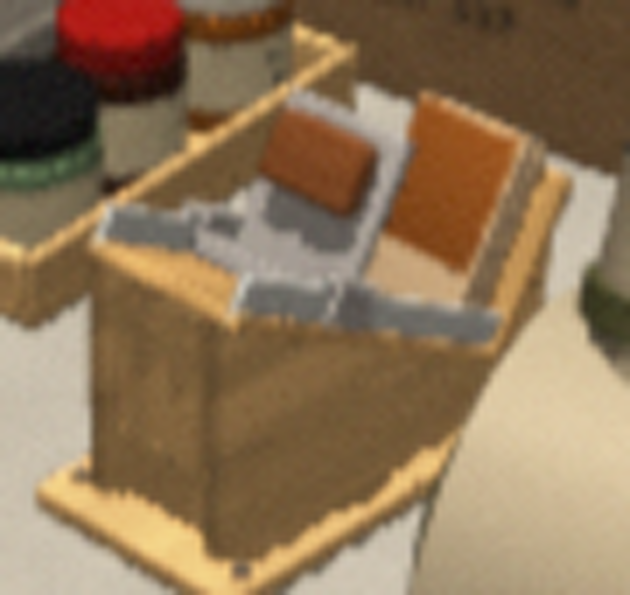

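The crops give the corners of the rack, filed tile, stop pad and upright tile (uphill is image-left in top view). I'll fit the poses from these.

```bash
cat > h.py <<'E'
import numpy as np,cv2
from scipy.optimize import least_squares
from scipy.spatial.transform import Rotation as R
from rig import observe,get_image,camera_info,env
def proj(c,P):
    P=np.atleast_2d(P);W=np.array(c["world_to_cam"]);q=P@W[:3,:3].T+W[:3,3]
    return np.c_[c["fx"]*q[:,0]/q[:,2]+c["cx"],c["fy"]*q[:,1]/q[:,2]+c["cy"]]
def trough(p):  # origin, R
    return np.array(p[:3]),(R.from_euler("z",p[3])*R.from_euler("x",np.pi/6)).as_matrix()
E
cat > fit.py <<'E'
from h import *
T=camera_info("top");S=camera_info("scene")
t1=lambda a,b:(346+(a+.5)/7-.5,212+(b+.5)/7-.5); s3=lambda a,b:(320+(a+.5)/7-.5,165+(b+.5)/7-.5)
t2=lambda a,b:(212+a/6-.42,202+b/6-.42); s2=lambda a,b:(225+(a-384)/6-.42,262+b/6-.42)
# (cam, px, x, y or ('s',dy from stop face), z)
o=[(T,t1(662,162),24,17,72),(T,t1(646,310),-24,17,72),(T,t1(500,162),24,17,0),(T,t1(487,312),-24,17,0),
(S,s3(425,92),24,17,72),(S,s3(525,140),-24,17,72),
(T,t1(160,65),29.5,150,12),(T,t1(135,268),-29.5,150,12),(S,s3(105,208),29.5,150,12),(S,s3(238,285),-29.5,150,12),
(T,t1(362,130),20,('s',18),32),(T,t1(358,262),-20,('s',18),32),(T,t1(412,126),20,('s',18),58),(T,t1(402,262),-20,('s',18),58),
(S,s3(285,107),20,('s',18),58),(S,s3(375,160),-20,('s',18),58),(S,s3(345,215),-20,('s',18),32),(S,s3(260,165),20,('s',18),32),
(T,t1(475,107),26,('s',0),63),(T,t1(459,290),-26,('s',0),63),(S,s3(410,140),-26,('s',0),63)]
def f(p,full=0):
    O,M=trough(p);r=[]
    for c,px,x,y,z in o:
        y=p[4]*1000+y[1] if isinstance(y,tuple) else y
        r.append(proj(c,O+M@np.array([x,y,z])/1000)[0]-px)
    return np.array(r) if full else np.ravel(r)
s=least_squares(f,[.4,-.2,.07,-.17,.1],loss="soft_l1")
print("trough",s.x.round(4),"yaw",np.degrees(s.x[3]).round(2),"stop",.125-s.x[4]);print(np.round(f(s.x,1),1).tolist())
# tile: centre of top face x,y, yaw (tile y axis)
o2=[(T,t2(143,115),24,4.25,82),(T,t2(160,113),24,-4.25,82),(T,t2(190,240),-24,-4.25,82),(T,t2(172,247),-24,4.25,82),
(S,s2(505,57),24,4.25,82),(S,s2(628,92),-24,4.25,82),(S,s2(512,40),24,-4.25,82),(S,s2(640,78),-24,-4.25,82)]
def g(p):
    M=R.from_euler("z",p[2]).as_matrix()
    return np.ravel([proj(c,np.array([p[0],p[1],0])+M@np.array([x,y,z])/1000)[0]-px for c,px,x,y,z in o2])
u=least_squares(g,[.45,.2,.2],loss="soft_l1");print("tile",u.x.round(4),np.degrees(u.x[2]).round(1),g(u.x).round(1))
np.save("fit.npy",np.r_[s.x,u.x])
b=observe();print(np.round(b["tool_rot"],3),b["position"])
E
python3 fit.py
```

```text
trough [ 0.4448 -0.1582  0.0339 -0.1114  0.0782] yaw -6.38 stop 0.04675617055102177
[[-0.6, -1.3], [-0.6, 0.8], [-1.5, 0.2], [-1.9, 0.5], [-0.8, -0.1], [0.3, 0.0], [2.0, 0.0], [2.3, -0.1], [0.9, -0.3], [1.0, -1.3], [-0.4, -0.5], [-1.9, 0.0], [0.9, -0.6], [0.3, -0.2], [-0.5, -0.4], [-0.3, -1.8], [-0.3, 1.0], [-1.0, 1.8], [0.8, 0.6], [0.4, 0.1], [1.9, 0.9]]
tile [0.4673 0.2324 0.2624] 15.0 [-1.4  0.1 -0.3 -0.6  0.   0.4 -1.   0.2 -0.5 -1.   0.3 -0.2  0.7 -0.8
  0.6 -0.6]
[[ 0.939  0.343 -0.   ]
 [ 0.343 -0.939  0.001]
 [ 0.    -0.001 -1.   ]] [ 0.18844747 -0.51642503  0.23076251]
```

```bash
cat >> h.py <<'E'
def plan(P,M,n,start=None):
    """rows in tool units from the measured pose (or start) to P,M in n rows"""
    b=observe();p0,R0=start if start else (np.array(b["position"]),np.array(b["tool_rot"]))
    rv=R.from_matrix(R0.T@M).as_rotvec()/n;d=(np.array(P)-p0)/n;Rk=R0;off=[]
    for k in range(n):
        off.append((Rk.T@d/.04).round(2).tolist());Rk=Rk@R.from_rotvec(rv).as_matrix()
    print("t",b["time_s"],"turn/row",(np.degrees(rv)/6).round(3).tolist(),"max",np.abs(off).max())
    for i in range(0,n,10):print(off[i:i+10])
def down(yaw): # tool y at yaw (deg), pointing down
    c,s=np.cos(np.radians(yaw)),np.sin(np.radians(yaw));y=np.array([c,s,0]);z=np.array([0,0,-1.]);return np.c_[np.cross(y,z),y,z]
E
python3 -c "
from h import *
plan([.467,.232,.2],down(15),20)"
```

```text
t 0.1 turn/row [-0.0, -0.001, -0.708] max 1.0
[[0.65, -0.76, 0.04], [0.7, -0.71, 0.04], [0.75, -0.66, 0.04], [0.8, -0.6, 0.04], [0.84, -0.54, 0.04], [0.88, -0.47, 0.04], [0.91, -0.41, 0.04], [0.94, -0.34, 0.04], [0.96, -0.27, 0.04], [0.98, -0.2, 0.04]]
[[0.99, -0.12, 0.04], [1.0, -0.05, 0.04], [1.0, 0.02, 0.04], [0.99, 0.1, 0.04], [0.98, 0.17, 0.04], [0.97, 0.24, 0.04], [0.95, 0.32, 0.04], [0.92, 0.38, 0.04], [0.89, 0.45, 0.04], [0.85, 0.52, 0.04]]
```

Request:
drive_tool --offset '[[0.65, -0.76, 0.04], [0.7, -0.71, 0.04], [0.75, -0.66, 0.04], [0.8, -0.6, 0.04], [0.84, -0.54, 0.04], [0.88, -0.47, 0.04], [0.91, -0.41, 0.04], [0.94, -0.34, 0.04], [0.96, -0.27, 0.04], [0.98, -0.2, 0.04]]' --turn '[[0, 0, -0.71], [0, 0, -0.71], [0, 0, -0.71], [0, 0, -0.71], [0, 0, -0.71], [0, 0, -0.71], [0, 0, -0.71], [0, 0, -0.71], [0, 0, -0.71], [0, 0, -0.71]]' --hand '[1, 1, 1, 1, 1, 1, 1, 1, 1, 1]'

```text
time_s: 1.35
position: [0.3269, -0.1406, 0.2152]
tool_rot: [[0.458, 0.889, -0.0], [0.889, -0.458, 0.0], [0.0, -0.0, -1.0]]
ft_force: [-0.1, -0.9, 0.3]
grip_width: 0.0854
gripper_force: 0.0
```

Request:
drive_tool --offset '[[0.99, -0.12, 0.04], [1.0, -0.05, 0.04], [1.0, 0.02, 0.04], [0.99, 0.1, 0.04], [0.98, 0.17, 0.04], [0.97, 0.24, 0.04], [0.95, 0.32, 0.04], [0.92, 0.38, 0.04], [0.89, 0.45, 0.04], [0.85, 0.52, 0.04]]' --turn '[[0, 0, -0.71], [0, 0, -0.71], [0, 0, -0.71], [0, 0, -0.71], [0, 0, -0.71], [0, 0, -0.71], [0, 0, -0.71], [0, 0, -0.71], [0, 0, -0.71], [0, 0, -0.71]]' --hand '[1, 1, 1, 1, 1, 1, 1, 1, 1, 1]'

```text
time_s: 2.6
position: [0.4649, 0.234, 0.199]
tool_rot: [[-0.265, 0.964, -0.001], [0.964, 0.265, -0.0], [-0.0, -0.001, -1.0]]
ft_force: [0.7, -1.0, 0.2]
grip_width: 0.0856
gripper_force: 0.0
```

```bash
python3 - <<'E'
from h import *
c=camera_info("wrist");im=get_image("wrist");b=observe()
import pickle;pickle.dump(c,open("w1.pkl","wb"))
cv2.imwrite("pics/w1.png",im)
p=np.load("fit.npy");u=p[5:]
M=R.from_euler("z",u[2]).as_matrix()
print(b["position"],np.round(b["tool_rot"],3).tolist(),b["q"],b["time_s"])
print(proj(c,[np.r_[u[:2],0]+M@np.array(q)/1000 for q in [(24,4.25,82),(24,-4.25,82),(-24,-4.25,82),(-24,4.25,82)]]).round(0).tolist())
E
```

```text
[0.46583592 0.23720894 0.19857671] [[-0.27, 0.963, -0.0], [0.963, 0.27, 0.002], [0.002, 0.0, -1.0]] [13.95045639 20.61877926 81.92305344  0.09285733 77.44004175 -1.73285464] 2.65
[[352.0, 234.0], [352.0, 244.0], [289.0, 244.0], [289.0, 233.0]]
```

View pics/w1.png

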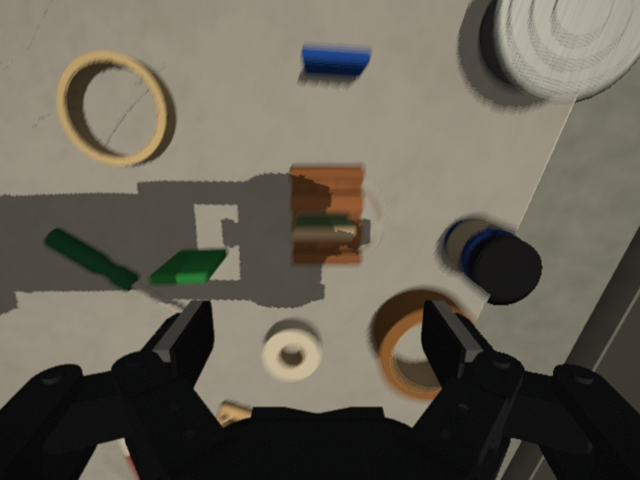

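The tile's pale top edge appears around (293–357, 232), a few px from the prediction. I'll check with a settled, enlarged image.

```bash
python3 - <<'E'
from h import *
get_image("wrist")
c=camera_info("wrist");im=get_image("wrist");b=observe()
u=np.load("fit.npy")[5:]
M=R.from_euler("z",u[2]).as_matrix()
P=[np.r_[u[:2],0]+M@np.array(q)/1000 for q in [(24,4.25,82),(24,-4.25,82),(-24,-4.25,82),(-24,4.25,82)]]
q=proj(c,P);print(q.round(1).tolist(),b["position"],b["time_s"])
import pickle;pickle.dump((c,b["position"],b["tool_rot"]),open("w1.pkl","wb"))
cr=cv2.resize(im[150:280,270:390],None,fx=5,fy=4.6,interpolation=cv2.INTER_CUBIC)
for x,y in q: cv2.circle(cr,(int((x-270)*5),int((y-150)*4.6)),3,(255,0,255),-1)
cv2.imwrite("pics/w1c.png",cr)
E
```

```text
[[351.6, 235.2], [351.2, 245.9], [288.6, 245.5], [288.4, 234.8]] [0.46454832 0.23378599 0.19856678] 2.75
```

View pics/w1c.png

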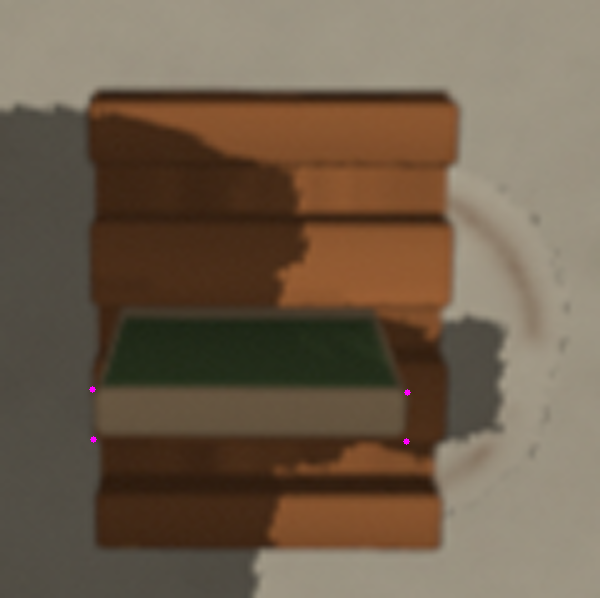

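The markers lie within about 1 mm of the tile's top edge (97–405, 388–436 in the crop), so I'll descend and grasp.

```bash
python3 -c "
from h import *
plan([.4675,.233,.046],down(15),8)"
```

```text
t 2.75 turn/row [-0.002, -0.0, 0.008] max 0.48
[[-0.0, 0.01, 0.48], [-0.0, 0.01, 0.48], [-0.0, 0.01, 0.48], [-0.0, 0.01, 0.48], [-0.0, 0.01, 0.48], [-0.0, 0.01, 0.48], [-0.0, 0.01, 0.48], [-0.0, 0.01, 0.48]]
```

Request:
drive_tool --offset '[[0, 0.01, 0.48], [0, 0.01, 0.48], [0, 0.01, 0.48], [0, 0.01, 0.48], [0, 0.01, 0.48], [0, 0.01, 0.48], [0, 0.01, 0.48], [0, 0.01, 0.48], [0, 0, 0], [0, 0, 0]]' --turn '[[0, 0, 0], [0, 0, 0], [0, 0, 0], [0, 0, 0], [0, 0, 0], [0, 0, 0], [0, 0, 0], [0, 0, 0], [0, 0, 0], [0, 0, 0]]' --hand '[1, 1, 1, 1, 1, 1, 1, 1, 1, 1]'

```text
time_s: 4.0
position: [0.468, 0.2332, 0.0465]
tool_rot: [[-0.262, 0.965, 0.001], [0.965, 0.262, 0.0], [-0.0, 0.001, -1.0]]
ft_force: [0.0, 0.7, -0.4]
grip_width: 0.0851
gripper_force: 0.0
```

Request:
drive_tool --offset '[[0, 0, 0], [0, 0, 0], [0, 0, 0], [0, 0, 0], [0, 0, 0], [0, 0, 0], [0, 0, 0], [0, 0, 0], [0, 0, -0.2], [0, 0, -0.2]]' --turn '[[0, 0, 0], [0, 0, 0], [0, 0, 0], [0, 0, 0], [0, 0, 0], [0, 0, 0], [0, 0, 0], [0, 0, 0], [0, 0, 0], [0, 0, 0]]' --hand '[0.4, 0.4, 0.4, 0.4, 0.4, 0.4, 0.4, 0.4, 0.4, 0.4]' --newtons 40

```text
time_s: 5.25
position: [0.4678, 0.2336, 0.0623]
tool_rot: [[-0.263, 0.965, 0.0], [0.965, 0.263, 0.0], [0.0, 0.0, -1.0]]
ft_force: [0.2, 0.6, -0.1]
grip_width: 0.0471
gripper_force: 41.1
```

```bash
cat >> h.py <<'E'
def rackpose(x,y,z):
    O,M=trough(np.load("fit.npy")[:4]);return O+M@np.array([x,y,z]),np.c_[M[:,1],M[:,0],-M[:,2]]
def intrough():
    b=observe();O,M=trough(np.load("fit.npy")[:4]);return (M.T@(np.array(b["position"])-O)*1000).round(1),(M.T@np.array(b["tool_rot"])).round(3).tolist()
E
python3 -c "
from h import *
b=observe();p=np.array(b['position'])+[0,0,.18]
P,M=rackpose(0,.04,.2);print(P,M.round(2))
plan(P,M,15,start=(p,np.array(b['tool_rot'])))"
```

```text
[ 0.43748785 -0.22314804  0.22707748] [[ 0.1   0.99  0.06]
 [ 0.86 -0.11  0.5 ]
 [ 0.5   0.   -0.87]]
t 5.25 turn/row [-0.063, 0.329, 0.235] max 0.74
[[-0.72, -0.25, 0.03], [-0.73, -0.23, -0.0], [-0.73, -0.21, -0.03], [-0.74, -0.19, -0.05], [-0.74, -0.18, -0.08], [-0.74, -0.16, -0.11], [-0.74, -0.14, -0.13], [-0.74, -0.12, -0.16], [-0.73, -0.1, -0.19], [-0.73, -0.08, -0.21]]
[[-0.72, -0.06, -0.24], [-0.72, -0.04, -0.26], [-0.71, -0.02, -0.29], [-0.7, -0.0, -0.31], [-0.69, 0.02, -0.34]]
```

Request:
drive_tool --offset '[[0, 0, -0.9], [0, 0, -0.9], [0, 0, -0.9], [0, 0, -0.9], [0, 0, -0.9], [-0.72, -0.25, 0.03], [-0.73, -0.23, 0], [-0.73, -0.21, -0.03], [-0.74, -0.19, -0.05], [-0.74, -0.18, -0.08]]' --turn '[[0, 0, 0], [0, 0, 0], [0, 0, 0], [0, 0, 0], [0, 0, 0], [-0.063, 0.329, 0.235], [-0.063, 0.329, 0.235], [-0.063, 0.329, 0.235], [-0.063, 0.329, 0.235], [-0.063, 0.329, 0.235]]' --hand '[0.4, 0.4, 0.4, 0.4, 0.4, 0.4, 0.4, 0.4, 0.4, 0.4]'

```text
time_s: 6.5
position: [0.4576, 0.0803, 0.2368]
tool_rot: [[-0.141, 0.99, -0.002], [0.975, 0.14, 0.175], [0.174, 0.023, -0.985]]
ft_force: [0.7, 0.4, 0.3]
grip_width: 0.0474
gripper_force: 41.2
```

Request:
drive_tool --offset '[[-0.74, -0.16, -0.11], [-0.74, -0.14, -0.13], [-0.74, -0.12, -0.16], [-0.73, -0.1, -0.19], [-0.73, -0.08, -0.21], [-0.72, -0.06, -0.24], [-0.72, -0.04, -0.26], [-0.71, -0.02, -0.29], [-0.7, 0, -0.31], [-0.69, 0.02, -0.34]]' --turn '[[-0.063, 0.329, 0.235], [-0.063, 0.329, 0.235], [-0.063, 0.329, 0.235], [-0.063, 0.329, 0.235], [-0.063, 0.329, 0.235], [-0.063, 0.329, 0.235], [-0.063, 0.329, 0.235], [-0.063, 0.329, 0.235], [-0.063, 0.329, 0.235], [-0.063, 0.329, 0.235]]' --hand '[0.4, 0.4, 0.4, 0.4, 0.4, 0.4, 0.4, 0.4, 0.4, 0.4]'

```text
time_s: 7.75
position: [0.4378, -0.225, 0.2264]
tool_rot: [[0.097, 0.994, 0.056], [0.86, -0.112, 0.497], [0.5, 0.0, -0.866]]
ft_force: [0.4, 0.6, -1.3]
grip_width: 0.0476
gripper_force: 41.2
```

```bash
python3 - <<'E'
from h import *
import pickle
get_image("top");get_image("top")
c=camera_info("wrist");im=get_image("wrist");b=observe();pickle.dump(c,open("w2.pkl","wb"))
print(b["q"],b["grip_width"],b["time_s"],intrough())
p=np.load("fit.npy");O,M=trough(p)
f=p[4]*1000
Q=proj(c,[O+M@np.array(q)/1000 for q in [(24,17,72),(-24,17,72),(24,17,0),(-24,17,0),(26,f,63),(-26,f,63),(20,f+18,58),(-20,f+18,58),(29,150,12),(-29,150,12),(28,50,12),(-28,50,12)]])
print(Q.round(1).tolist())
cr=cv2.resize(im,(800,600))
for x,y in Q: cv2.circle(cr,(int(x*1.25),int(y*1.25)),3,(255,0,255),-1)
cv2.imwrite("pics/w2.png",cr)
E
```

```text
[-52.14037405  23.74493533  78.10774321  20.77092927  99.89168143
 -45.9912049 ] 0.047010616598764036 7.9 (array([  0.5,  37.7, 199.9]), [[0.002, 1.0, 0.001], [1.0, -0.002, -0.0], [-0.0, 0.001, -1.0]])
[[347.1, 254.6], [287.7, 254.8], [341.2, 231.6], [293.3, 231.9], [350.2, 176.7], [283.8, 177.0], [342.5, 152.8], [291.4, 153.1], [350.2, 86.5], [283.1, 86.7], [346.8, 201.1], [287.5, 201.4]]
```

View pics/w2.png

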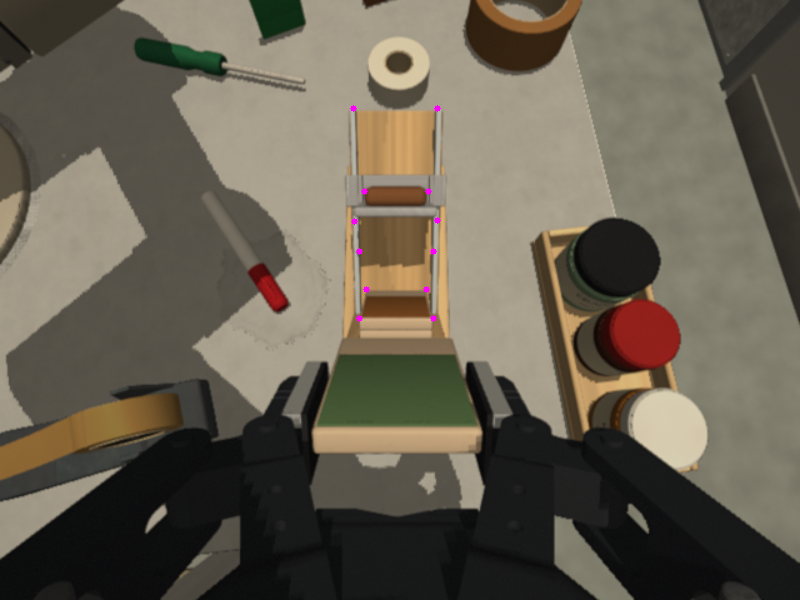

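The overlay agrees with the rack to about 1 mm (filed tile's top edge at y≈318, rails at x≈358/434), and the tile hangs centred. I'll lower it.

Request:
drive_tool --offset '[[-0.1, -0.01, 0.4], [-0.1, 0, 0.4], [-0.07, 0, 0.4], [0, 0, 0.4], [0, 0, 0.4], [0, 0, 0.4], [0, 0, 0.4], [0, 0, 0.4], [0, 0, 0.4], [0, 0, 0.2]]' --turn '[[0, 0, 0], [0, 0, 0], [0, 0, 0], [0, 0, 0], [0, 0, 0], [0, 0, 0], [0, 0, 0], [0, 0, 0], [0, 0, 0], [0, 0, 0]]' --hand '[0.4, 0.4, 0.4, 0.4, 0.4, 0.4, 0.4, 0.4, 0.4, 0.4]'

```text
time_s: 9.15
position: [0.445, -0.1565, 0.089]
tool_rot: [[0.095, 0.994, 0.055], [0.861, -0.11, 0.497], [0.5, 0.0, -0.866]]
ft_force: [0.5, 0.2, -0.2]
grip_width: 0.0472
gripper_force: 41.2
```

```bash
python3 - <<'E'
from h import *
get_image("top")
c=camera_info("wrist");im=get_image("wrist");b=observe()
print(b["ft_force"],b["time_s"],intrough())
cv2.imwrite("pics/w3.png",cv2.resize(im[60:400,160:480],None,fx=1.75,fy=1.75,interpolation=cv2.INTER_CUBIC))
E
```

```text
[-0.04262327 -0.68856498 -0.50208962] 9.25 (array([ 0.1, 28.7, 47.1]), [[-0.001, 1.0, -0.001], [1.0, 0.001, -0.0], [-0.0, -0.001, -1.0]])
```

View pics/w3.png

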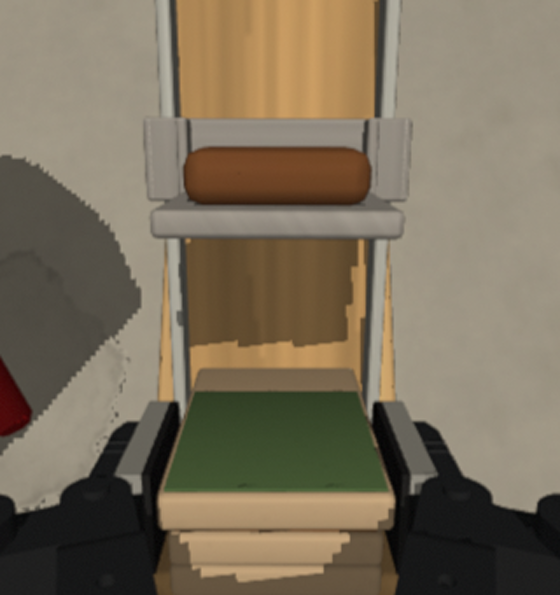

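The tile sits between the lips (tile 195–358 at its foot, lips 175/375), with the filed tiles close behind. I'll lower gently to the floor.

Request:
drive_tool --offset '[[0, 0, 0.03], [0, 0, 0.03], [0, 0, 0.03], [0, 0, 0.03], [0, 0, 0.03], [0, 0, 0.03], [0, 0, 0.03], [0, 0, 0.02], [0, 0, 0], [0, 0, 0]]' --turn '[[0, 0, 0], [0, 0, 0], [0, 0, 0], [0, 0, 0], [0, 0, 0], [0, 0, 0], [0, 0, 0], [0, 0, 0], [0, 0, 0], [0, 0, 0]]' --hand '[0.4, 0.4, 0.4, 0.4, 0.4, 0.4, 0.4, 0.4, 0.4, 0.4]'

```text
time_s: 10.5
position: [0.4456, -0.1533, 0.081]
tool_rot: [[0.097, 0.994, 0.056], [0.861, -0.112, 0.496], [0.5, 0.0, -0.866]]
ft_force: [-0.5, 0.8, -1.1]
grip_width: 0.0471
gripper_force: 41.2
```

Request:
drive_tool --offset '[[0, 0, 0.015], [0, 0, 0.015], [0, 0, 0.015], [0, 0, 0.015], [0, 0, 0], [0, 0, 0], [0, 0, 0], [0, 0, 0], [0, 0, 0], [0, 0, 0]]' --turn '[[0, 0, 0], [0, 0, 0], [0, 0, 0], [0, 0, 0], [0, 0, 0], [0, 0, 0], [0, 0, 0], [0, 0, 0], [0, 0, 0], [0, 0, 0]]' --hand '[0.4, 0.4, 0.4, 0.4, 0.4, 0.4, 0.4, 0.4, 0.4, 0.4]'

```text
time_s: 11.75
position: [0.4457, -0.1525, 0.0795]
tool_rot: [[0.096, 0.994, 0.056], [0.861, -0.112, 0.496], [0.499, 0.001, -0.867]]
ft_force: [-2.6, -2.9, 6.8]
grip_width: 0.0471
gripper_force: 42.3
```

```bash
python3 -c "
from h import *
b=observe();print(b['ft_force'],intrough())"
```

```text
[-2.58718452 -2.93306755  6.77618109] (array([ 0.3, 27.8, 36.7]), [[-0.0, 1.0, 0.001], [1.0, 0.0, -0.001], [-0.001, 0.001, -1.0]])
```

Contact at about 8 N with the tile square to the trough floor. I'll release and retract.

Request:
drive_tool --offset '[[0, 0, 0], [0, 0, 0], [0, 0, 0], [0, 0, 0], [0, 0, 0], [0, 0, 0], [0, 0, -0.2], [0, 0, -0.4], [0, 0, -0.6], [0, 0, -0.6]]' --turn '[[0, 0, 0], [0, 0, 0], [0, 0, 0], [0, 0, 0], [0, 0, 0], [0, 0, 0], [0, 0, 0], [0, 0, 0], [0, 0, 0], [0, 0, 0]]' --hand '[0.65, 0.8, 0.9, 0.9, 0.9, 0.9, 0.9, 0.9, 0.9, 0.9]'

```text
time_s: 13.0
position: [0.4416, -0.1884, 0.1424]
tool_rot: [[0.097, 0.994, 0.056], [0.861, -0.112, 0.496], [0.499, 0.0, -0.866]]
ft_force: [0.5, 0.7, 0.8]
grip_width: 0.0769
gripper_force: 0.0
```

```bash
python3 - <<'E'
from h import *
get_image("top")
c=camera_info("wrist");im=get_image("wrist");b=observe()
print(b["ft_force"],b["time_s"],intrough())
O,M=trough(np.load("fit.npy"))
k=1.75;cr=cv2.resize(im[60:400,160:480],None,fx=k,fy=k,interpolation=cv2.INTER_CUBIC)
for f in(72,76,80,84):
  q=proj(c,[O+M@np.array([-22+(f-72)*1.5,f,63])/1000])[0];cv2.circle(cr,(int((q[0]-160)*k),int((q[1]-60)*k)),3,(255,0,255),-1)
cv2.imwrite("pics/w4.png",cr)
E
```

```text
[0.15844711 0.50389552 0.42114857] 13.1 (array([  1. ,  27.4, 110.2]), [[-0.0, 1.0, 0.004], [1.0, 0.0, -0.004], [-0.004, 0.004, -1.0]])
```

View pics/w4.png

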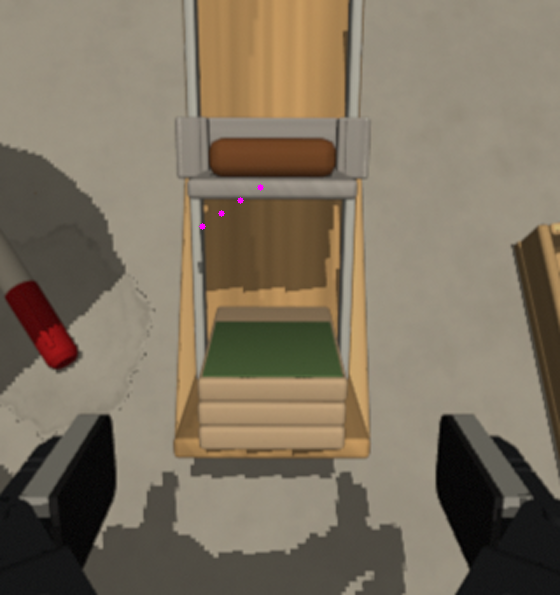

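All three tiles lean flush against the end wall (tops at y≈388, 412, 437, in line with the lips). The stop face is at trough y≈81 mm. Next I bring shut fingers behind the push pad.

Request:
drive_tool --offset '[[0, 0, -0.5], [0.62, 0, 0], [0.62, 0, 0], [0.62, 0, 0], [0.62, 0, 0], [0, 0, 0], [0, 0, 0.5], [0, 0, 0.6], [0, 0, 0.6], [0, 0, 0.6]]' --turn '[[0, 0, 0], [0, 0, 0], [0, 0, 0], [0, 0, 0], [0, 0, 0], [0, 0, 0], [0, 0, 0], [0, 0, 0], [0, 0, 0], [0, 0, 0]]' --hand '[0, 0, 0, 0, 0, 0, 0, 0, 0, 0]' --newtons 20

```text
time_s: 14.35
position: [0.455, -0.0661, 0.1274]
tool_rot: [[0.097, 0.994, 0.055], [0.861, -0.112, 0.497], [0.5, -0.001, -0.866]]
ft_force: [0.6, -0.2, 0.4]
grip_width: -0.0002
gripper_force: 0.0
```

```bash
python3 -c "
from h import *
b=observe();print(b['ft_force'],b['grip_width'],intrough(),b['q'])"
```

```text
[ 0.6075484  -0.1924624   0.37077147] -0.00018387585538200116 (array([-1.000e-01,  1.271e+02,  3.460e+01]), [[0.001, 1.0, -0.0], [1.0, -0.001, -0.0], [-0.0, -0.0, -1.0]]) [-37.87037411  24.18603809  96.96132556  25.91690114  77.0286209
 -41.4602695 ]
```

Request:
drive_tool --offset '[[-0.2, 0, -0.02], [-0.2, 0, -0.02], [-0.2, 0, 0], [-0.2, 0, 0], [-0.2, 0, 0], [-0.15, 0, 0], [-0.15, 0, 0], [-0.15, 0, 0], [-0.1, 0, 0], [-0.05, 0, 0]]' --turn '[[0, 0, 0], [0, 0, 0], [0, 0, 0], [0, 0, 0], [0, 0, 0], [0, 0, 0], [0, 0, 0], [0, 0, 0], [0, 0, 0], [0, 0, 0]]' --hand '[0, 0, 0, 0, 0, 0, 0, 0, 0, 0]'

```text
time_s: 15.6
position: [0.449, -0.1227, 0.0978]
tool_rot: [[0.097, 0.994, 0.056], [0.861, -0.112, 0.497], [0.5, 0.0, -0.866]]
ft_force: [0.3, 1.3, 2.1]
grip_width: -0.0003
gripper_force: 1.2
```

```bash
cat > st.py <<'E'
from h import *
b=observe();O,M=trough(np.load("fit.npy"));print((M.T@np.array(b['ft_force'])).round(2),intrough()[0],b["time_s"])
E
python3 st.py
```

```text
[0.14 2.18 1.13] [ 0.2 62.9 37.5] 15.6
```

Request:
drive_tool --offset '[[-0.03, 0, 0], [-0.03, 0, 0], [-0.03, 0, 0], [-0.03, 0, 0], [-0.03, 0, 0], [-0.03, 0, 0], [0, 0, 0], [0, 0, 0], [0, 0, 0], [0, 0, 0]]' --turn '[[0, 0, 0], [0, 0, 0], [0, 0, 0], [0, 0, 0], [0, 0, 0], [0, 0, 0], [0, 0, 0], [0, 0, 0], [0, 0, 0], [0, 0, 0]]' --hand '[0, 0, 0, 0, 0, 0, 0, 0, 0, 0]'

```text
time_s: 16.85
position: [0.4484, -0.1289, 0.0942]
tool_rot: [[0.097, 0.994, 0.056], [0.861, -0.112, 0.496], [0.499, 0.0, -0.866]]
ft_force: [-0.2, 0.4, -1.0]
grip_width: 0.0003
gripper_force: 0.0
```

```bash
python3 st.py
```

```text
[-0.21 -0.21 -1.06] [ 0.3 55.8 37.5] 16.85
```

Request:
drive_tool --offset '[[-0.02, 0, 0], [-0.02, 0, 0], [-0.02, 0, 0], [-0.02, 0, 0], [-0.02, 0, 0], [-0.02, 0, 0], [-0.01, 0, 0], [-0.01, 0, 0], [-0.01, 0, 0], [-0.01, 0, 0]]' --turn '[[0, 0, 0], [0, 0, 0], [0, 0, 0], [0, 0, 0], [0, 0, 0], [0, 0, 0], [0, 0, 0], [0, 0, 0], [0, 0, 0], [0, 0, 0]]' --hand '[0, 0, 0, 0, 0, 0, 0, 0, 0, 0]'

```text
time_s: 18.1
position: [0.4481, -0.1303, 0.0934]
tool_rot: [[0.095, 0.994, 0.057], [0.856, -0.111, 0.505], [0.508, 0.001, -0.861]]
ft_force: [4.2, 20.8, 25.0]
grip_width: 0.0003
gripper_force: 15.5
```

```bash
python3 st.py
```

```text
[ 1.85 30.8  11.03] [ 0.2 54.1 37.5] 18.1
```

The row is snug at about 31 N, and the tool position matches the expected 54.5 mm. I'll back off uphill and lift clear.

Request:
drive_tool --offset '[[0.05, 0, 0], [0.2, 0, 0], [0.5, 0, 0], [0.3, 0, 0], [0, 0, -0.5], [0, 0, -0.9], [0, 0, -0.9], [0, 0, -0.9], [0, 0, 0], [0, 0, 0]]' --turn '[[0, 0, 0], [0, 0, 0], [0, 0, 0], [0, 0, 0], [0, 0, 0], [0, 0, 0], [0, 0, 0], [0, 0, 0], [0, 0, 0], [0, 0, 0]]' --hand '[0, 0, 0, 0, 0, 0, 0, 0, 0, 0]'

```text
time_s: 19.35
position: [0.4444, -0.1609, 0.2224]
tool_rot: [[0.097, 0.994, 0.055], [0.861, -0.111, 0.497], [0.5, -0.001, -0.866]]
ft_force: [-0.7, 1.2, -0.3]
grip_width: 0.0003
gripper_force: 0.0
```

```bash
python3 - <<'E'
from h import *
c=camera_info("wrist");im=get_image("wrist");O,M=trough(np.load("fit.npy"));print(intrough()[0])
# rectify the plane z=63 of the trough: find plate's bright top edge (y) along x=0
for x in(-15,0,15):
    ys=np.arange(10,60,1.);q=proj(c,[O+M@np.array([x,y,63])/1000 for y in ys])
    print(x,[(int(y),im[int(round(v)),int(round(u))].tolist()) for y,(u,v) in zip(ys,q) if 0<=u<640 and 0<=v<480 and y%2==0])
cv2.imwrite("pics/w5.png",im)
E
```

```text
[ -0.2  91.9 164.4]
-15 [(10, [23, 23, 22]), (12, [24, 25, 23]), (14, [22, 22, 22]), (16, [22, 22, 22]), (18, [23, 24, 23]), (20, [24, 25, 23]), (22, [27, 28, 28]), (24, [86, 95, 97]), (26, [92, 100, 104]), (28, [92, 101, 104]), (30, [92, 101, 104]), (32, [80, 88, 90]), (34, [71, 77, 79]), (36, [61, 67, 69]), (38, [56, 60, 61]), (40, [45, 48, 50]), (42, [33, 34, 35]), (44, [27, 28, 28]), (46, [15, 17, 16]), (48, [27, 46, 71]), (50, [28, 53, 85]), (52, [26, 47, 78]), (54, [23, 45, 75]), (56, [124, 134, 142]), (58, [126, 136, 144])]
0 [(10, [30, 32, 34]), (12, [30, 30, 32]), (14, [30, 32, 34]), (16, [30, 32, 34]), (18, [29, 32, 33]), (20, [30, 32, 33]), (22, [29, 32, 34]), (24, [18, 19, 20]), (26, [18, 19, 21]), (28, [19, 20, 21]), (30, [18, 18, 20]), (32, [18, 19, 20]), (34, [17, 19, 19]), (36, [16, 17, 17]), (38, [17, 18, 19]), (40, [20, 19, 21]), (42, [18, 19, 20]), (44, [17, 18, 19]), (46, [19, 18, 19]), (48, [17, 17, 19]), (50, [18, 18, 19]), (52, [17, 18, 18]), (54, [18, 19, 21]), (56, [41, 44, 46]), (58, [125, 137, 144])]
15 [(10, [25, 24, 24]), (12, [26, 26, 24]), (14, [28, 28, 28]), (16, [25, 25, 25]), (18, [22, 22, 22]), (20, [24, 24, 24]), (22, [17, 18, 16]), (24, [25, 26, 25]), (26, [24, 25, 24]), (28, [23, 23, 22]), (30, [22, 22, 21]), (32, [24, 24, 23]), (34, [38, 39, 39]), (36, [22, 22, 22]), (38, [34, 35, 35]), (40, [24, 22, 23]), (42, [24, 25, 24]), (44, [24, 24, 24]), (46, [21, 21, 21]), (48, [27, 45, 71]), (50, [27, 51, 84]), (52, [24, 44, 74]), (54, [33, 50, 74]), (56, [126, 136, 144]), (58, [126, 137, 145])]
```

Request:
drive_tool --offset '[[-0.2, 0, -0.6], [-0.4, 0, -0.3], [-0.4, 0, 0], [-0.4, 0, 0], [-0.1, 0, 0], [0, 0, 0], [0, 0, 0], [0, 0, 0], [0, 0, 0], [0, 0, 0]]' --turn '[[0, 0, 0], [0, 0, 0], [0, 0, 0], [0, 0, 0], [0, 0, 0], [0, 0, 0], [0, 0, 0], [0, 0, 0], [0, 0, 0], [0, 0, 0]]' --hand '[0.6, 1, 1, 1, 1, 1, 1, 1, 1, 1]'

```text
time_s: 20.65
position: [0.4368, -0.2311, 0.2242]
tool_rot: [[0.096, 0.994, 0.056], [0.861, -0.112, 0.496], [0.499, 0.0, -0.866]]
ft_force: [0.5, -0.5, 0.1]
grip_width: 0.0855
gripper_force: 0.0
```

```bash
python3 - <<'E'
from h import *
c=camera_info("wrist");im=get_image("wrist");O,M=trough(np.load("fit.npy"));print(intrough()[0])
for z in(72,63):
  for x in(-22,0,22):
    ys=np.arange(-4,48,2.);q=proj(c,[O+M@np.array([x,y,z])/1000 for y in ys])
    print(z,x,[(int(y),im[int(round(v)),int(round(u))].tolist()) for y,(u,v) in zip(ys,q)])
E
```

```text
[2.000e-01 3.160e+01 2.015e+02]
72 -22 [(-4, [58, 91, 117]), (-2, [68, 109, 140]), (0, [52, 82, 105]), (2, [105, 138, 166]), (4, [109, 144, 172]), (6, [113, 149, 177]), (8, [119, 157, 188]), (10, [97, 128, 153]), (12, [107, 141, 169]), (14, [110, 146, 174]), (16, [117, 156, 186]), (18, [87, 116, 139]), (20, [107, 141, 170]), (22, [112, 147, 176]), (24, [117, 154, 184]), (26, [74, 106, 111]), (28, [54, 83, 77]), (30, [120, 131, 138]), (32, [128, 139, 147]), (34, [120, 131, 139]), (36, [91, 99, 105]), (38, [90, 98, 103]), (40, [90, 97, 103]), (42, [86, 93, 99]), (44, [119, 130, 137]), (46, [121, 131, 139])]
72 0 [(-4, [57, 90, 116]), (-2, [78, 124, 160]), (0, [48, 76, 97]), (2, [105, 140, 167]), (4, [110, 144, 173]), (6, [112, 148, 177]), (8, [103, 136, 163]), (10, [98, 130, 155]), (12, [108, 142, 170]), (14, [111, 147, 176]), (16, [119, 155, 186]), (18, [79, 106, 128]), (20, [107, 142, 170]), (22, [111, 147, 176]), (24, [117, 154, 184]), (26, [75, 109, 113]), (28, [47, 79, 63]), (30, [120, 131, 137]), (32, [130, 141, 149]), (34, [121, 132, 139]), (36, [68, 76, 86]), (38, [27, 50, 82])
[... 1698 characters left out ...]
, [32, 59, 97]), (38, [36, 65, 105]), (40, [36, 67, 109]), (42, [37, 68, 111]), (44, [35, 65, 106]), (46, [25, 49, 79])]
63 22 [(-4, [82, 129, 168]), (-2, [98, 131, 157]), (0, [108, 143, 170]), (2, [112, 148, 176]), (4, [119, 158, 189]), (6, [83, 109, 131]), (8, [106, 140, 167]), (10, [109, 144, 172]), (12, [119, 157, 187]), (14, [98, 129, 154]), (16, [98, 130, 155]), (18, [109, 143, 172]), (20, [114, 151, 180]), (22, [118, 157, 187]), (24, [73, 99, 109]), (26, [90, 102, 109]), (28, [124, 135, 143]), (30, [131, 142, 150]), (32, [92, 101, 106]), (34, [89, 98, 103]), (36, [86, 93, 98]), (38, [77, 82, 87]), (40, [81, 89, 93]), (42, [114, 125, 132]), (44, [115, 126, 132]), (46, [117, 128, 135])]
```

The profile shows the tile tops filling about 0–26 mm and the stop face at about 26 mm, so the row is snug and straight. Handing in.

```bash
python3 -c "
from rig import env
print(env.close_job())"
```

```text
the job is handed in; nothing more can be done
None
```

The tile stands in the rack at the lean of the other two, the stop is pushed snug against all three, and I've handed the job in; the hand-in gave no verdict, but my last camera check put the stop face at about 26 mm from the wall (25.5 mm is snug).

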